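# Weigh the dip-coated slug under the draught-shield cover

## Robot

A 7-joint arm with a two-finger parallel gripper is mounted at the origin on the work surface; the furniture and walls round the work are solid. World frame = base frame: x ahead of the robot, y to its left, z up, the work surface at z = 0. Lengths are in m, angles in rad, forces in N, time in s.
With the tool pointing down it reaches from about 0.4 to 0.875 m from the base axis. Payload 19.3 kg.
Tool frame: the origin (TCP) lies at the very end of the fingers, on their centre line; the grasp point (between the pads) lies 19 mm behind it; z points along the fingers, y is the line along which they close (so a half turn about z gives the same grasp; the last joint's range is limited). The gripper opens to 85 mm and grips with 20 to 120 N. Pads are 22 mm wide; open, the fingers measure 114 mm over their backs; the gripper's body (76 mm by 85 mm) begins 54 mm behind the grasp point. The pads swing forward as they close: fully open they stand 13 mm farther back than shut.
Start: joints at [-1.419, 0.521, -0.036, 1.599, 0.021, 1.021, -0.113], TCP at [0.138, 0.61, 0.231] pointing down, gripper open.
Joint ranges: [-2.91, 2.91], [-0.3, 2.13], [-1.5, 1.42], [0.17, 2.43], [-1.26, 4.41], [0.16, 1.93], [-2.52, 2.52]. Speed limits (rad/s): [1.89, 1.89, 2.39, 2.39, 3.01, 3.01, 3.01].

## Interface

Orientations are given as [roll, pitch, yaw] about the fixed x, y, z axes, in that order (R = Rz(yaw) Ry(pitch) Rx(roll)).
In Python, from workcell import observe, grab_frame, job_done gives the robot as it stands.
- The arm moves only by the tool move_arm, never from a script. Its argument "plan" is a list that holds one entry, the list of rows, each a list of 7 numbers: the shift along the tool's x, y, z each as a share of 0.02 m, from -1 to 1, then the turn, a rotation vector about the tool's x, y, z each as a share of 6 degrees, from -1 to 1, then the opening, from -1 (shut) to 1 (fully open). A call has exactly 10 rows; each row shifts and turns the commanded pose from where the row before left it, along the tool's axes as they then stand; what a row does not reach is not made up. A row lasts 1/10 s, in which the tool goes at most 50 mm and 8.59 degrees, less where a joint would pass 70% of its speed; a pose out of reach is approached as far as the arm can. A call with a number of a shift or a turn outside -1 to 1 is refused whole. A call with a gripper value outside its range is refused whole. The fingers move at their own pace and stop on an object; "grip_force" is the grip in N (left out, the last holds). Time passes only in rows, so rows that do not move let the fingers close, or fill a call up. It gives the time, the measured TCP pose, the force, the opening and the grip force at its end, in the units of the state.
- observe(): the state, without advancing time (a new reading comes with each control period).
- grab_frame(name): name is "scene" or "top"; returns a dict with "color" (480x640x3 uint8, red, green, blue), "intrinsics" (3x3 intrinsics, pixels), "k1" (the pictures are not rectified: a ray, as slopes to the right and down, at radius r is drawn at 1 + k1 r^2 times it, then the intrinsics apply), "position" and "orientation" of the camera in the world. Camera axes: x right, y down, z forward; pixel columns grow to the right and rows downward; lengths in m; the calibration is good to about 2 mm. A picture is of the moment at which its call begins. There is no depth.
- job_done(): hands the job in; it is judged then, once.
The state is a dict: "clock": time; "qpos": joint angles; "qd": joint speeds; "joint_efforts": joint torques, N m; "position": TCP position; "tool_rot": TCP orientation; "force": force on the tool from outside, world axes, zero at the start; "moment": the same for the moment, N m; "grip_width": finger opening in m; "finger_force": force on a finger pad.
Only numpy, scipy, OpenCV 4.12 (cv2) and the standard library are available. Lean on these libraries where they do the work, as an engineer would, in place of code of your own. Each camera call takes 0.05 s, during which the arm holds its last target. There are 200 camera calls.

## Task

Weigh the blue-coated test slug on the bench balance: lift the smoked cover plate off the pins of the draught shield and lay it flat on the bench, take the blue slug off its hook and gently stand it upright in the middle of the pan, seat the cover plate back fully down over both pins, and then press the green key all the way down to take the reading. Leave the bare steel slug hanging and the other things on the bench where they are.

Things in the scene. Friction and masses are not known exactly. Their poses are not given: they have to be found in the camera images.
- balance: White bench balance, fixed, with a square glass draught shield at its back. Origin: on the bench directly under the middle of pan and shield; z up, x to the back of the balance; keypad and display lie to -x. The housing spans x -168 to +75 mm, y +-79 mm. Shield: four walls, outside +-63 mm, inside +-51 mm in x and y, flat top rim at z = 112 mm.
- rim_center (a point): Centre of the shield's open mouth at rim height (balance frame 0, 0, 112 mm), axes as the balance's. The seated cover's origin is here. Two steel locating pins, 6 mm diameter with tapered tips, stand 9 mm above the rim at (+57, +57) and (-57, -57) mm from here.
- pan: Round flat steel weighing pan in the shield, 80 mm diameter, on the spring of the weighing cell: it sinks about 1 mm under the slug and meets its stop at 4 mm (about 7 N). Origin on its axis 10 mm below its top surface; the empty pan's top is 50 mm above the bench, 62 mm below the rim.
- key (a joint): Travel of the green key on the keypad, in m: 0 up, 0.004 fully down; a spring (about 4 N at full travel) returns it.
- key_top (a point): Centre of the top face of the green key (18 x 22 mm), about 41 mm above the bench, in balance frame (-134, +45) mm. Moves with the key.
- cover: Loose smoked clear cover plate, 138 x 138 x 4 mm, 0.16 kg, seated on the shield at the start. Origin: centre of its underside, z up. Two 10 mm holes at (+57, +57) and (-57, -57) mm go over the pins (a half turn fits as well). A black bar handle stands on its middle: 50 mm long along the cover's x, 12 mm wide along y, from the plate's top (z = 4 mm) to z = 28 mm.
- stand: Grey drying stand, fixed. Origin: centre of the underside of its 90 x 170 mm base (16 mm high). A post at x = +28 mm carries a crossbar along y; all below z = 153 mm. Two hooks at y = +-50 mm point to -x: 4.4 mm wire, level at z = 140 mm from x = 0 to -16 mm, then turned up to a tip at x = -24 mm, highest point z = 151 mm. A slug hangs on each by its eye.
- blue_slug: Blue-coated steel slug, 0.11 kg: cylinder 28 mm diameter, 26 mm high, wire eye on top (inner opening 22 mm, wire 4 mm, eye centre at z = 40 mm, in the slug's y-z plane, top z = 55 mm). Origin: centre of its underside, z up. Hangs on either hook; lift it 12 to 13 mm, carry it 35 mm or more along the stand's -x over the tip, and it is free.
- bare_slug: Uncoated bright steel slug of the same shape and size, on the other hook. To be left hanging.
- beaker: Clear glass beaker, 65 mm diameter, 75 mm high; origin centre of underside. Bystander.
- vial: Small vial with black cap, 27 mm diameter, 60 mm high; origin centre of underside. Bystander.
- bench_timer: Round white bench timer lying flat, 66 mm diameter, 24 mm high; origin centre of underside. Bystander.

How it is judged:
On the way, in this order (a step that is already met when the one before it is completed fails the run):
1. the cover plate lies flat on the bench, let go (height (world z) of cover below 0.012 m and angle between cover's own z axis and vertical below 0.08 rad and contact force between cover and the fingers below 0.05 N), for 0.2 s.
2. the blue slug stands on the pan, let go, with the shield still open (horizontal distance between blue_slug and pan below 0.02 m and angle between blue_slug's own z axis and vertical below 0.08 rad and contact force between blue_slug and pan above 0.3 N and contact force between blue_slug and the fingers below 0.05 N and horizontal distance between cover and rim_center above 0.1 m), for 0.2 s.
3. the cover plate is seated over both pins, flat on the rim, let go (z of cover in the frame of rim_center between -0.003 and 0.0015 m and horizontal distance between cover and rim_center below 0.004 m and angle between cover's own z axis and vertical below 0.02 rad and contact force between cover and the fingers below 0.05 N), for 0.2 s.
4. the green key is pressed down with the slug on the pan and the cover seated (value of joint key above 0.003 m and z of cover in the frame of rim_center below 0.0015 m and horizontal distance between cover and rim_center below 0.004 m and horizontal distance between blue_slug and pan below 0.02 m), for 0.05 s.
At the end, for the whole second after the job is handed in: The blue slug stands upright (within 0.08 rad) on the pan within 20 mm of its middle, at rest; the cover plate lies flat on the rim over both pins (origin within 1.5 mm above and 4 mm sideways of the rim's centre, tilt under 0.02 rad), at rest; the green key is up again (horizontal distance between blue_slug and pan below 0.02 m and angle between blue_slug's own z axis and vertical below 0.08 rad and contact force between blue_slug and pan above 0.3 N and linear speed of each of blue_slug, cover below 0.02 m/s and z of cover in the frame of rim_center between -0.003 and 0.0015 m and horizontal distance between cover and rim_center below 0.004 m and angle between cover's own z axis and vertical below 0.02 rad and value of joint key below 0.001 m); the robot touches nothing.
It fails at once if the pan is loaded or struck with more than 25 N (contact force between anything else and pan above 25 N).
It fails at once if the bare slug leaves its hook or is pushed more than 15 mm (distance of bare_slug from where it was at the start of the episode above 0.015 m).
It fails at once if a bystander is pushed more than 20 mm (distance of any of beaker, vial, bench_timer from where it was at the start of the episode above 0.02 m).
It also fails if it takes over 72 s, if anything falls off the work surface, if the arm or the gripper's body presses on something with over 40 N, if the wrist force passes 120 N, or if a joint passes its speed limit or range.

## Working session

There is one attempt and no reset: what is moved stays moved. The work goes in short steps, Python scripts to look and compute and a tool call to move; the robot and the scene stay as the last step left them, time stands still between calls to the robot, and variables do not carry over. Pictures are saved under pics/ and viewed, at most 10 in all, crops included, and the job is handed in when it is done.

Besides the shell and the picture viewer there is one more tool, called after "Call:" by a JSON object that holds its "name" and its "arguments", one argument or row to a line. move_arm: Moves the arm, as the interface text tells. Shift numbers are shares of 0.02 m and turn numbers shares of 6 degrees, none past 1 either way. Its arguments: {"type":"object","properties":{"plan":{"type":"array"},"grip_force":{"type":"number"}},"required":["plan"]}

```bash
mkdir -p pics; ls; python3 - <<'E'
from workcell import observe, grab_frame
import cv2
s=observe();print({k:s[k] for k in('clock','position','tool_rot','force','grip_width')})
for n in('scene','top'):
    f=grab_frame(n);cv2.imwrite(f'pics/{n}0.png',f['color'][:,:,::-1]);print(n,f['intrinsics'],f['k1'],f['position'],f['orientation'])
E
```

```text
pics
{'clock': 0.0, 'position': array([0.13745908, 0.60935128, 0.23070777]), 'tool_rot': array([-3.14043082e+00,  8.79788127e-05,  2.91980811e+00]), 'force': array([ 0.60179809,  0.65029551, -0.14213244]), 'grip_width': 0.08488648611492962}
scene [[487.49082275   0.         312.56064866]
 [  0.         487.49082275 242.88211672]
 [  0.           0.           1.        ]] -0.0007988138185730312 [ 0.09573576 -0.17893893  0.6907486 ] [-2.34935037e+00 -4.53427402e-05 -7.60601386e-01]
top [[449.32925943   0.         309.96018846]
 [  0.         449.32925943 239.78074473]
 [  0.           0.           1.        ]] -0.020831342903466464 [0.42294115 0.25621842 0.95323874] [-3.06143997  0.0192301  -1.58301885]
```

View pics/scene0.png

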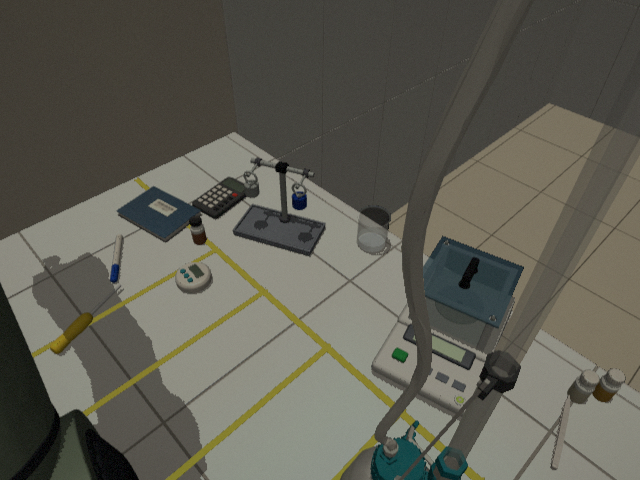

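View pics/top0.png

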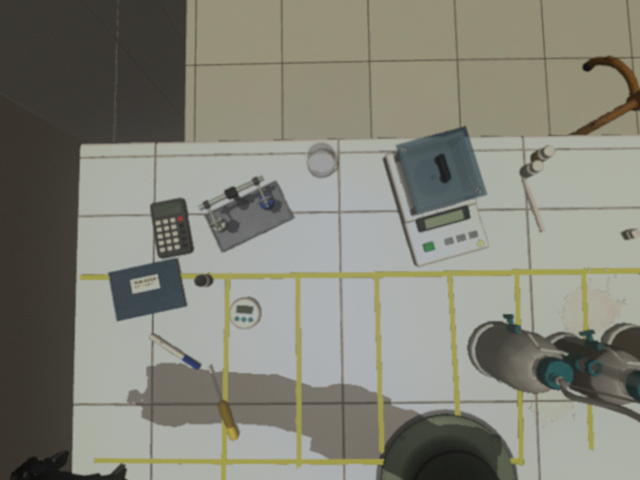

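The scene view shows the cover on the balance around (470,275), its handle at (468,273) and the green key at (400,355). The blue slug is at (300,198), on the stand's right-hand hook. In the top view the handle is at (443,168), the key at (428,246) and the blue slug at (267,202). Next I'll measure these.

```bash
cat > h.py <<'E'
import numpy as np, cv2
from scipy.spatial.transform import Rotation as R
from workcell import observe, grab_frame
def ray(f,p):
    K=f['intrinsics'];d=np.array([(p[0]-K[0,2])/K[0,0],(p[1]-K[1,2])/K[1,1]]);u=d.copy()
    for _ in range(5): u=d/(1+f['k1']*(u@u))
    v=R.from_euler('xyz',f['orientation']).apply([*u,1]);return np.array(f['position']),v/np.linalg.norm(v)
def plane(f,p,z):
    o,v=ray(f,p);return o+v*(z-o[2])/v[2]
def tri(fa,pa,fb,pb):
    a,u=ray(fa,pa);b,v=ray(fb,pb);s=np.linalg.lstsq(np.c_[u,-v],b-a,rcond=None)[0]
    P,Q=a+u*s[0],b+v*s[1];return (P+Q)/2,np.linalg.norm(P-Q)
def blobs(f,lo,hi,roi,mn=15,close=0):
    h=cv2.cvtColor(f['color'],cv2.COLOR_RGB2HSV);m=cv2.inRange(h,lo,hi);k=np.zeros_like(m);x0,y0,x1,y1=roi;k[y0:y1,x0:x1]=m[y0:y1,x0:x1]
    if close: k=cv2.morphologyEx(k,cv2.MORPH_CLOSE,np.ones((close,close)))
    c=[c for c in cv2.findContours(k,cv2.RETR_EXTERNAL,cv2.CHAIN_APPROX_NONE)[0] if cv2.contourArea(c)>=mn]
    return sorted(c,key=cv2.contourArea,reverse=True)
def cen(c):
    M=cv2.moments(c);return np.array([M['m10'],M['m01']])/M['m00']
E
cat > m.py <<'E'
from h import *
np.set_printoptions(precision=4,suppress=True)
S=grab_frame('scene');T=grab_frame('top')
def show(n,lo,hi,rs,rt,close=0):
    out=[]
    for f,r,nm in((S,rs,'S'),(T,rt,'T')):
        c=blobs(f,lo,hi,r,10,close);print(n,nm,[(cen(x).round(1).tolist(),cv2.contourArea(x)) for x in c[:3]]);out.append(c[0] if c else None)
    if all(o is not None for o in out): print('   ',*tri(S,cen(out[0]),T,cen(out[1])))
    return out
show('key',(45,100,40),(80,255,255),(370,330,430,380),(410,230,450,260))
show('slug',(110,120,40),(130,255,255),(280,170,320,215),(250,185,285,215))
c=show('handle',(0,0,0),(179,255,45),(450,250,490,295),(425,145,460,190))
print('handleT rect',cv2.minAreaRect(c[1]))
q=show('cover',(85,60,60),(115,255,200),(410,230,530,330),(385,120,495,235),7)
P=[]
for f,x in((S,q[0]),(T,q[1])):
    a=cv2.approxPolyDP(cv2.convexHull(x),8,True)[:,0];print(a.tolist())
big=[cv2.resize(S['color'][150:340,230:340],None,fx=3,fy=3),cv2.resize(S['color'][220:410,370:530],None,fx=3,fy=3)]
cv2.imwrite('pics/c1.png',np.hstack(big)[:,:,::-1])
big=[cv2.resize(T['color'][150:260,190:300],None,fx=3.5,fy=3.5),cv2.resize(T['color'][120:230,385:495],None,fx=3.5,fy=3.5)]
cv2.imwrite('pics/c2.png',np.hstack(big)[:,:,::-1])
E
python3 m.py
```

```text
key S [([399.4, 354.7], 122.0)]
key T [([428.5, 246.4], 41.0)]
    [0.4806 0.0308 0.0349] 0.0015264561937851473
slug S [([297.5, 199.3], 65.5)]
slug T []
handle S [([469.0, 273.2], 293.5)]
handle T [([442.6, 167.9], 193.0)]
    [0.6218 0.0211 0.1236] 0.001343172043972219
handleT rect ((442.4000549316406, 168.19998168945312), (26.563129425048828, 9.486831665039062), 71.56504821777344)
cover S [([469.5, 282.0], 4858.0)]
cover T []
[[441, 239], [518, 270], [498, 326], [425, 294]]Traceback (most recent call last):
  File "m.py", line 17, in <module>
    a=cv2.approxPolyDP(cv2.convexHull(x),8,True)[:,0];print(a.tolist())
                       ~~~~~~~~~~~~~~^^^
cv2.error: OpenCV(4.12.0) /io/opencv/modules/imgproc/src/convhull.cpp:143: error: (-215:Assertion failed) total >= 0 && (depth == CV_32F || depth == CV_32S) in function 'convexHull'
```

```bash
sed -i "s/^show('slug'.*/show('slug',(105,90,25),(135,255,255),(280,170,320,215),(250,185,285,215))/; s/^q=show.*/q=show('cover',(80,35,40),(115,255,220),(410,230,530,330),(380,115,495,235),7)/; s/^for f,x in((S,q\[0.*/for f,x in((S,q[0]),(T,q[1])):\n    if x is None: continue/" m.py; python3 m.py
```

```text
key S [([399.4, 354.7], 122.0)]
key T [([428.5, 246.4], 41.0)]
    [0.4806 0.0308 0.0349] 0.0015264561937851473
slug S [([298.9, 201.8], 152.5)]
slug T [([270.8, 201.8], 14.0), ([263.5, 205.6], 11.0)]
    [0.5636 0.3469 0.1051] 0.004035100024346142
handle S [([469.0, 273.2], 293.5)]
handle T [([442.6, 167.9], 194.0)]
    [0.6218 0.0211 0.1236] 0.0012204212402540469
handleT rect ((442.3999938964844, 168.20001220703125), (26.563129425048828, 9.486831665039062), 71.56504821777344)
cover S [([470.1, 280.6], 5552.5)]
cover T [([440.9, 169.6], 4790.0)]
    [0.6238 0.0182 0.1065] 0.004882930688104556
[[442, 236], [522, 267], [497, 327], [425, 295], [423, 267]]
[[464, 128], [484, 193], [416, 211], [398, 146]]
```

View pics/c1.png

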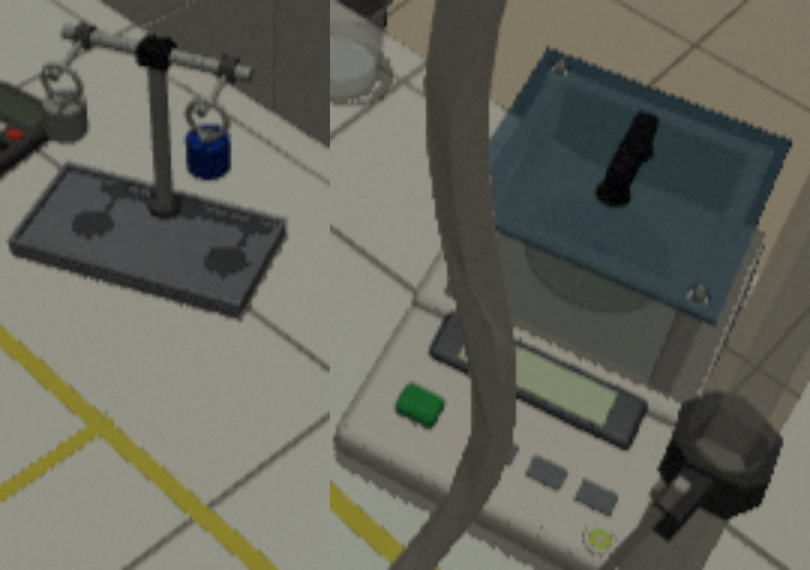

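View pics/c2.png

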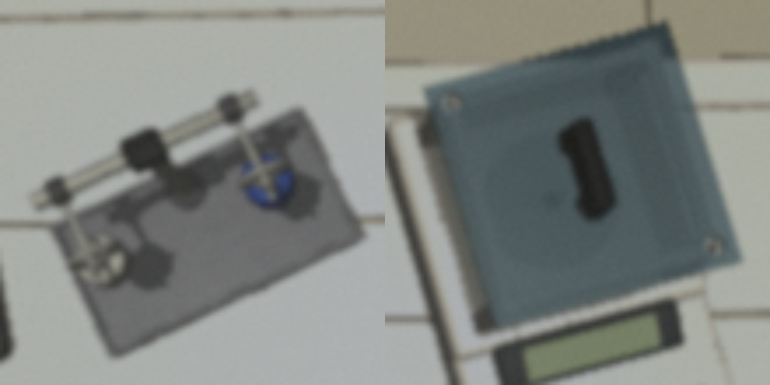

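The crops show the pins at scene (446,242.7) and (493,318), and top (404,149) and (478.7,190.3). The crossbar runs from top (201,206.6) to (263,178), and the blue slug's eye and hook are near top (267,202). I'll triangulate these, and also the teal apparatus as a possible obstacle.

```bash
cat > m2.py <<'E'
from h import *
np.set_printoptions(precision=4,suppress=True)
S=grab_frame('scene');T=grab_frame('top')
pr=lambda n,a,b:print(n,*tri(S,a,T,b)) 
A=tri(S,(446,242.7),T,(404.1,149.1));B=tri(S,(493,318),T,(478.7,190.3));print('pins',A,B)
C=(A[0]+B[0])/2;d=A[0]-B[0];print('C',C,'len',np.hypot(*d[:2]),'yaw',np.degrees(np.arctan2(d[1],d[0]))-45)
# cover corners on plane z=.116
for p in ((464,128),(484,193),(416,211),(398,146)):print('cov',plane(T,p,.116))
# handle ends top plane .14
g=blobs(T,(0,0,0),(179,255,45),(425,145,460,190))[0];r=cv2.fitLine(g,cv2.DIST_L2,0,.01,.01).ravel();p=cen(g)
e=plane(T,p-10*r[:2],.135)-plane(T,p+10*r[:2],.135);print('handle c',plane(T,p,.130),'ang',np.degrees(np.arctan2(e[1],e[0])))
# bar ends: scene crop(65,30),(252,73)/3 ; top crop (38,198),(255,98)/3.5
sc=lambda x,y:(230+x/3,150+y/3);tc=lambda x,y:(190+x/3.5,150+y/3.5)
a=tri(S,sc(66,30),T,tc(38,198));b=tri(S,sc(250,74),T,tc(255,98));print('bar',a,b,np.linalg.norm(a[0]-b[0]))
d=a[0]-b[0];print('stand y ang',np.degrees(np.arctan2(d[1],d[0])))
pr('clampL',sc(85,36),tc(57,190));pr('clampR',sc(233,68),tc(231,107));pr('clampM',sc(155,50),tc(146,148))
# blue slug whole circle top view crop (268,180)
c=blobs(S,(105,90,25),(135,255,255),(280,170,320,215))[0];print('slugS box',cv2.boundingRect(c),cen(c))
h=cv2.cvtColor(T['color'],cv2.COLOR_RGB2HSV);m=cv2.inRange(h,(105,70,25),(135,255,255));ys,xs=np.nonzero(m[185:215,250:285]);pts=np.c_[xs+250,ys+185].astype(np.float32)
(cx,cy),rr=cv2.minEnclosingCircle(pts);print('slugT',cx,cy,rr);pr('slugbody',cen(c),(cx,cy));print(plane(T,(cx,cy),.115))
pr('eye S(208,118)',sc(208,118),tc(266,181))
# base corners
for p in ((300,108),(365,237),(115,355),(52,225)):print('base',plane(T,tc(*p),.016))
pr('teal cap',(400,460),(555,372));pr('black clamp',(500,372),(555,372));pr('teal2',(413,430),(590,340))
for n,p in(('beaker',(322,160)),('timer',(245,312)),('vial',(204,281)),('bench spot',(345,235))):print(n,plane(T,p,0.0))
E
python3 m2.py
```

```text
pins (array([0.6613, 0.0901, 0.1142]), np.float64(0.001105886542816762)) (array([ 0.5807, -0.0487,  0.1138]), np.float64(0.0028692850845081163))
C [0.621  0.0207 0.114 ] len 0.16050253143517892 yaw 14.828658749994496
cov [ 0.6997 -0.0242  0.116 ]
cov [ 0.574  -0.0564  0.116 ]
cov [0.5417 0.0722 0.116 ]
cov [0.6666 0.1022 0.116 ]
handle c [0.6197 0.0233 0.13  ] ang 13.217921174642733
bar (array([0.552 , 0.4704, 0.142 ]), np.float64(0.00032071784598826895)) (array([0.6044, 0.3553, 0.1419]), np.float64(0.0026282412555410587)) 0.12645057546291022
stand y ang 114.4670059751109
clampL [0.5575 0.4602 0.1398] 0.0023473322264601073
clampR [0.6004 0.3675 0.1419] 0.004041215849539468
clampM [0.5777 0.4131 0.1434] 0.0006155401200816245
slugS box (292, 194, 15, 16) [299.1083 201.7599]
slugT 266.02099609375 201.03781127929688 7.249686241149902
slugbody [0.5685 0.3555 0.0969] 0.0009011717248131947
[0.565  0.3536 0.115 ]
eye S(208,118) [0.5626 0.3502 0.1328] 0.004652336835703317
base [0.6247 0.3444 0.016 ]
base [0.5455 0.3057 0.016 ]
base [0.4765 0.4564 0.016 ]
base [0.5556 0.4949 0.016 ]
teal cap [ 0.2714 -0.1062  0.2465] 0.0021705304240773006
black clamp [ 0.313  -0.0993  0.3416] 0.09096448372733984
teal2 [ 0.306  -0.1192  0.2868] 0.050801925476235216
beaker [0.6722 0.2455 0.    ]
timer [0.3488 0.4125 0.    ]
vial [0.415  0.4999 0.    ]
bench spot [0.5089 0.1989 0.    ]
```

Measured: the cover centre is about (0.621, 0.0215), height 0.114 at the pins, yaw about 14.4°. The blue slug is at about (0.566, 0.354) and the stand's yaw is about 24.6°. Pin spacing and stand size match the text, so I'll start moving.

Call:
{"name": "move_arm", "arguments": {
  "plan": [
    [[-1,-0.78,0,0,0,0,1],[-1,-0.78,0,0,0,0,1],[-1,-0.78,0,0,0,0,1],[-1,-0.78,0,0,0,0,1],[-1,-0.78,0,0,0,0,1],[-1,-0.78,0,0,0,0,1],[-1,-0.78,0,0,0,0,1],[-1,-0.78,0,0,0,0,1],[-1,-0.78,0,0,0,0,1],[-1,-0.78,0,0,0,0,1]]
  ]
}}

```text
clock: 1.4
position: [0.2989, 0.4126, 0.2314]
tool_rot: [3.141, 0.0, 2.92]
force: [-0.5, 0.3, 0.4]
grip_width: 0.0855
finger_force: 0.0
```

Call:
{"name": "move_arm", "arguments": {
  "plan": [
    [[-1,-0.78,0,0,0,0,1],[-1,-0.78,0,0,0,0,1],[-1,-0.78,0,0,0,0,1],[-1,-0.78,0,0,0,0,1],[-1,-0.78,0,0,0,0,1],[-1,-0.78,0,0,0,0,1],[-1,-0.78,0,0,0,0,1],[-1,-0.78,0,0,0,0,1],[-1,-0.78,0,0,0,0,1],[0,0,0,0,0,0,1]]
  ]
}}

```text
clock: 2.4
position: [0.4448, 0.2342, 0.2314]
tool_rot: [-3.141, 0.001, 2.916]
force: [-0.4, 0.2, 0.4]
grip_width: 0.0855
finger_force: 0.0
```

```bash
python3 - <<'E'
from h import *
s=observe();print(s['clock'],s['position'],s['tool_rot'],s['qpos'],s['force'])
f=grab_frame('scene');g=grab_frame('top');cv2.imwrite('pics/mid.png',cv2.resize(np.hstack([f['color'],g['color']]),(800,300))[:,:,::-1])
E
```

```text
2.4 [0.44479959 0.23422571 0.23142306] [-3.14104391e+00  9.96957045e-04  2.91565771e+00] [-0.68089257  0.32849597  0.09800685  1.9212819  -0.03911131  0.89336894
  0.78127904] [-0.3842688   0.22127227  0.4178534 ]
```

View pics/mid.png

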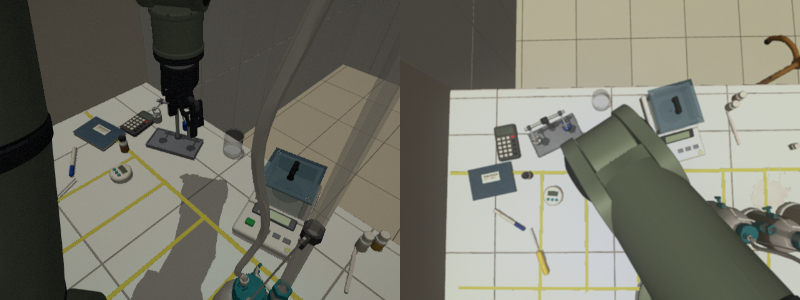

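The arm is now over the middle of the bench, seen at upper centre in the scene half of the picture. The teal-capped bottle with its hose stands to the right of the arm's path, so I'll check where the hose runs before swinging further.

```bash
python3 - <<'E'
from h import *
import cv2
np.set_printoptions(precision=3,suppress=True)
S=grab_frame('scene');T=grab_frame('top')
Rt=R.from_euler('xyz',T['orientation'])
for p in((400,460),(395,420),(430,350),(415,250),(440,120),(500,20),(500,372)):
    o,v=ray(S,p);print(p)
    for t in(.15,.25,.35,.45,.6):
        P=o+v*t;c=Rt.inv().apply(P-T['position']);print('  ',t,P,(T['intrinsics']@(c/c[2]))[:2].round())
E
```

```text
(400, 460)
   0.15 [ 0.151 -0.157  0.553] [825. 602.]
   0.25 [ 0.187 -0.142  0.461] [707. 500.]
   0.35 [ 0.224 -0.127  0.369] [629. 433.]
   0.45 [ 0.26  -0.112  0.277] [573. 385.]
   0.6 [ 0.315 -0.089  0.139] [515. 335.]
(395, 420)
   0.15 [ 0.157 -0.149  0.557] [821. 598.]
   0.25 [ 0.197 -0.129  0.468] [699. 493.]
   0.35 [ 0.238 -0.109  0.379] [619. 424.]
   0.45 [ 0.278 -0.089  0.289] [561. 374.]
   0.6 [ 0.339 -0.06   0.156] [501. 322.]
(430, 350)
   0.15 [ 0.175 -0.145  0.568] [829. 583.]
   0.25 [ 0.229 -0.122  0.487] [706. 469.]
   0.35 [ 0.282 -0.1    0.405] [623. 393.]
   0.45 [ 0.335 -0.077  0.323] [563. 337.]
   0.6 [ 0.415 -0.043  0.201] [500. 279.]
(415, 250)
   0.15 [ 0.189 -0.126  0.586] [827. 580.]
   0.25 [ 0.251 -0.09   0.516] [696. 458.]
   0.35 [ 0.314 -0.054  0.447] [605. 373.]
   0.45 [ 0.376 -0.019  0.377] [538. 311.]
   0.6 [0.469 0.034 0.272] [465. 243.]
(440, 120)
   0.15 [ 0.209 -0.114  0.617] [857. 579.]
   0.25 [ 0.284 -0.07   0.568] [720. 441.]
   0.35 [ 0.36  -0.026  0.519] [620. 340.]
   0.45 [0.435 0.017 0.47 ] [543. 262.]
   0.6 [0.548 0.083 0.396] [456. 174.]
(500, 20)
   0.15 [ 0.223 -0.117  0.642] [907. 582.]
   0.25 [ 0.308 -0.075  0.61 ] [776. 428.]
   0.35 [ 0.393 -0.034  0.578] [674. 308.]
   0.45 [0.478 0.008 0.545] [592. 211.]
   0.6 [0.606 0.07  0.497] [496.  97.]
(500, 372)
   0.15 [ 0.183 -0.163  0.57 ] [853. 574.]
   0.25 [ 0.241 -0.153  0.489] [738. 457.]
   0.35 [ 0.299 -0.142  0.408] [660. 378.]
   0.45 [ 0.357 -0.132  0.328] [604. 321.]
   0.6 [ 0.444 -0.116  0.206] [545. 260.]
```

Call:
{"name": "move_arm", "arguments": {
  "plan": [
    [[-0.7,-0.54,0,0,0,0,1],[-0.7,-0.54,0,0,0,0,1],[-0.7,-0.54,0,0,0,0,1],[-0.7,-0.54,0,0,0,0,1],[-0.7,-0.54,0,0,0,0,1],[-0.7,-0.54,0,0,0,0,1],[-0.7,-0.54,0,0,0,0,1],[-0.7,-0.54,0,0,0,0,1],[-0.7,-0.54,0,0,0,0,1],[0,0,0,0,0,0,1]]
  ]
}}

```text
clock: 3.6
position: [0.5452, 0.1134, 0.2312]
tool_rot: [-3.141, 0.0, 2.919]
force: [-0.6, -0.2, 0.6]
grip_width: 0.0852
finger_force: 0.0
```

```bash
python3 - <<'E'
from h import *
s=observe();print(s['clock'],s['position'],s['tool_rot'],s['qpos'],s['force'])
f=grab_frame('scene');g=grab_frame('top');cv2.imwrite('pics/mid2.png',cv2.resize(np.hstack([f['color'],g['color']]),(800,300))[:,:,::-1])
E
```

```text
3.6 [0.5452302  0.11340523 0.23122011] [-3.14110287e+00  4.10500750e-04  2.91856831e+00] [-0.41906588  0.41671924  0.14489648  1.78902598 -0.07161237  0.94083511
  1.10358208] [-0.59497041 -0.2147651   0.62908454]
```

View pics/mid2.png

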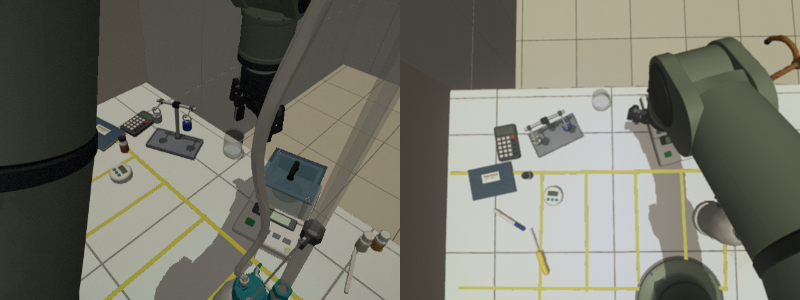

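The elbow is leaning away from the hose and the way is clear. The handle is still visible at scene (293,172) in the half-size picture. I'll continue over the handle and turn.

Call:
{"name": "move_arm", "arguments": {
  "plan": [
    [[-0.47,-0.36,0,0,0,0,1],[-0.47,-0.36,0,0,0,0,1],[-0.47,-0.36,0,0,0,0,1],[-0.47,-0.36,0,0,0,0,1],[-0.47,-0.36,0,0,0,0,1],[-0.47,-0.36,0,0,0,0,1],[-0.47,-0.36,0,0,0,0,1],[-0.47,-0.36,0,0,0,0,1],[-0.47,-0.36,0,0,0,0,1],[-0.47,-0.36,0,0,0,0,1]]
  ]
}}

```text
clock: 4.7
position: [0.621, 0.0227, 0.2312]
tool_rot: [-3.142, -0.0, 2.92]
force: [-0.4, 0.4, 0.8]
grip_width: 0.0854
finger_force: 0.0
```

Call:
{"name": "move_arm", "arguments": {
  "plan": [
    [[0,0,0,0,0,1,1],[0,0,0,0,0,1,1],[0,0,0,0,0,1,1],[0,0,0,0,0,1,1],[0,0,0,0,0,1,1],[0,0,0,0,0,1,1],[0,0,0,0,0,1,1],[0,0,0,0,0,1,1],[0,0,0,0,0,1,1],[0,0,0,0,0,1,1]]
  ]
}}

```text
clock: 5.7
position: [0.6207, 0.0232, 0.2313]
tool_rot: [3.141, 0.0, 1.868]
force: [-0.1, 0.8, -0.3]
grip_width: 0.0853
finger_force: 0.0
```

Call:
{"name": "move_arm", "arguments": {
  "plan": [
    [[0,0,0,0,0,1,1],[0,0,0,0,0,1,1],[0,0,0,0,0,1,1],[0,0,0,0,0,1,1],[0,0,0,0,0,1,1],[0,0,0,0,0,1,1],[0,0,0,0,0,1,1],[0,0,0,0,0,1,1],[0,0,0,0,0,1,1],[0,0,0,0,0,1,1]]
  ]
}}

```text
clock: 6.7
position: [0.6207, 0.0233, 0.2313]
tool_rot: [3.141, 0.0, 0.821]
force: [0.8, 0.9, -0.6]
grip_width: 0.0855
finger_force: 0.0
```

Call:
{"name": "move_arm", "arguments": {
  "plan": [
    [[0,0,0,0,0,0.7,1],[0,0,0,0,0,0.7,1],[0,0,0,0,0,0.7,1],[0,0,0,0,0,0.7,1],[0,0,0,0,0,0.7,1],[0,0,0,0,0,0.7,1],[0,0,0,0,0,0.7,1],[0,0,0,0,0,0.6,1],[0,0,0,0,0,0,1],[0,0,0,0,0,0,1]]
  ]
}}

```text
clock: 7.7
position: [0.6205, 0.0234, 0.2312]
tool_rot: [3.141, 0.0, 0.252]
force: [0.1, -0.3, 0.2]
grip_width: 0.0851
finger_force: 0.0
```

Call:
{"name": "move_arm", "arguments": {
  "plan": [
    [[0,0.1,0.9,0,0,0,1],[0,0,0.9,0,0,0,1],[0,0,0.9,0,0,0,1],[0,0,0.8,0,0,0,1],[0,0,0.7,0,0,0,1],[0,0,0.6,0,0,0,1],[0,0,0.4,0,0,0,1],[0,0,0.3,0,0,0,1],[0,0,0,0,0,0,1],[0,0,0,0,0,0,1]]
  ]
}}

```text
clock: 8.7
position: [0.6211, 0.0215, 0.1216]
tool_rot: [3.141, -0.0, 0.249]
force: [0.8, 0.6, 0.4]
grip_width: 0.0853
finger_force: 0.0
```

Call:
{"name": "move_arm", "arguments": {
  "plan": [
    [[0,0,0,0,0,0,-1],[0,0,0,0,0,0,-1],[0,0,0,0,0,0,-1],[0,0,0,0,0,0,-1],[0,0,0,0,0,0,-1],[0,0,0,0,0,0,-1],[0,0,0,0,0,0,-1],[0,0,0,0,0,0,-1],[0,0,0,0,0,0,-1],[0,0,0,0,0,0,-1]]
  ],
  "grip_force": 40
}}

```text
clock: 9.7
position: [0.621, 0.0216, 0.1215]
tool_rot: [-3.142, -0.0, 0.249]
force: [-1.1, 1.0, 5.4]
grip_width: 0.0111
finger_force: 40.0
```

Call:
{"name": "move_arm", "arguments": {
  "plan": [
    [[0,0,-0.6,0,0,0,-1],[0,0,-0.8,0,0,0,-1],[0,0,-0.8,0,0,0,-1],[0,0,-0.8,0,0,0,-1],[-0.2,-0.4,0,0,0,0,-1],[-0.44,-0.93,0,0,0,0,-1],[-0.44,-0.93,0,0,0,0,-1],[-0.44,-0.93,0,0,0,0,-1],[-0.44,-0.93,0,0,0,0,-1],[-0.44,-0.93,0,0,0,0,-1]]
  ]
}}

```text
clock: 10.7
position: [0.5482, 0.1087, 0.1811]
tool_rot: [-3.141, 0.0, 0.25]
force: [0.6, -0.2, -2.2]
grip_width: 0.0107
finger_force: 39.1
```

Call:
{"name": "move_arm", "arguments": {
  "plan": [
    [[-0.44,-0.93,0,0,0,0,-1],[-0.44,-0.93,0,0,0,0,-1],[-0.44,-0.93,0,0,0,0,-1],[-0.24,-0.53,0,0,0,0,-1],[0,0,0.8,0,0,0,-1],[0,0,1,0,0,0,-1],[0,0,1,0,0,0,-1],[0,0,1,0,0,0,-1],[0,0,1,0,0,0,-1],[0,0,0.8,0,0,0,-1]]
  ]
}}

```text
clock: 11.7
position: [0.5024, 0.1641, 0.0682]
tool_rot: [3.141, 0.001, 0.249]
force: [1.4, 0.4, -2.9]
grip_width: 0.0111
finger_force: 39.1
```

Call:
{"name": "move_arm", "arguments": {
  "plan": [
    [[0,0,0.7,0,0,0,-1],[0,0,0.6,0,0,0,-1],[0,0,0.5,0,0,0,-1],[0,0,0.4,0,0,0,-1],[0,0,0.3,0,0,0,-1],[0,0,0.2,0,0,0,-1],[0,0,0.1,0,0,0,-1],[0,0,0,0,0,0,-1],[0,0,0,0,0,0,-1],[0,0,0,0,0,0,-1]]
  ]
}}

```text
clock: 12.7
position: [0.5029, 0.1643, 0.0135]
tool_rot: [-3.142, -0.0, 0.249]
force: [1.3, 0.4, -3.0]
grip_width: 0.011
finger_force: 39.1
```

Call:
{"name": "move_arm", "arguments": {
  "plan": [
    [[0,0,0.1,0,0,0,-1],[0,0,0.08,0,0,0,-1],[0,0,0,0,0,0,-1],[0,0,0,0,0,0,-1],[0,0,0,0,0,0,1],[0,0,0,0,0,0,1],[0,0,0,0,0,0,1],[0,0,0,0,0,0,1],[0,0,0,0,0,0,1],[0,0,0,0,0,0,1]]
  ]
}}

```text
clock: 13.7
position: [0.5028, 0.1642, 0.0097]
tool_rot: [3.142, 0.0, 0.25]
force: [-0.5, 0.4, 0.3]
grip_width: 0.0857
finger_force: 0.0
```

Call:
{"name": "move_arm", "arguments": {
  "plan": [
    [[0,0,-0.7,0,0,0,1],[0,0,-1,0,0,0,1],[0,0,-1,0,0,0,1],[0,0,-1,0,0,0,1],[0,0,-1,0,0,0,1],[0.5,-0.8,-1,0,0,0,1],[0.6,-0.93,-1,0,0,0,1],[0.6,-0.93,-1,0,0,0,1],[0.6,-0.93,-1,0,0,0,1],[0.6,-0.93,-1,0,0,0,1]]
  ]
}}

```text
clock: 14.7
position: [0.5366, 0.2667, 0.2057]
tool_rot: [3.141, -0.0, 0.249]
force: [0.3, -0.1, -0.3]
grip_width: 0.0851
finger_force: 0.0
```

Call:
{"name": "move_arm", "arguments": {
  "plan": [
    [[0.6,-0.93,-0.6,0,0,0,1],[0.6,-0.93,0,0,0,0,1],[0.6,-0.93,0,0,0,0,1],[0.6,-0.93,0,0,0,0,1],[0.07,-0.1,0,0,0,-0.4,1],[0,0,0,0,0,-0.6,1],[0,0,0,0,0,-0.7,1],[0,0,0,0,0,0,1],[0,0,0,0,0,0,1],[0,0,0,0,0,0,1]]
  ]
}}

```text
clock: 15.7
position: [0.5656, 0.3523, 0.2161]
tool_rot: [3.141, -0.0, 0.426]
force: [-0.5, -0.1, 0.2]
grip_width: 0.0855
finger_force: 0.0
```

```bash
python3 - <<'E'
from h import *
s=observe();print(s['clock'],s['position'],s['tool_rot'],s['qpos'],s['force'])
f=grab_frame('scene')
c=blobs(f,(105,90,25),(135,255,255),(280,170,330,215),5);print([(cen(x),cv2.boundingRect(x)) for x in c])
cv2.imwrite('pics/g.png',cv2.resize(f['color'][90:270,210:430],(792,648),interpolation=cv2.INTER_CUBIC)[:600,:,::-1])
E
```

```text
15.7 [0.56561776 0.35227876 0.21605854] [ 3.14147044e+00 -7.33079552e-05  4.25524863e-01] [-1.11757022  0.75225337  0.81944166  1.52471311 -0.58673439  1.12365312
 -1.31951668] [-0.4639186  -0.05235671  0.1571288 ]
[(array([299.04934211, 201.8377193 ]), (292, 194, 15, 16))]
```

View pics/g.png

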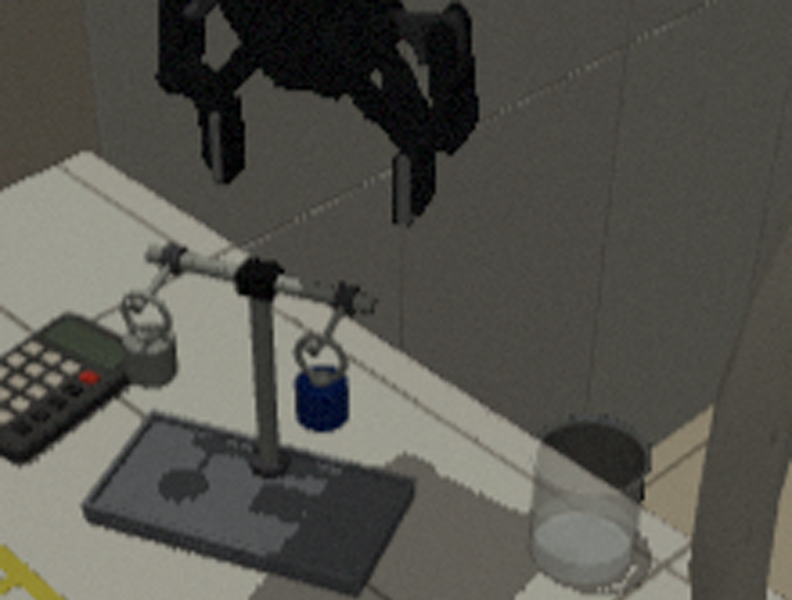

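The fingers straddle the blue slug: tips at about (222,180) and (405,220) in the crop, with the eye at (320,355) between them. I'll descend and grip.

Call:
{"name": "move_arm", "arguments": {
  "plan": [
    [[0,0,0.7,0,0,0,1],[0,0,0.9,0,0,0,1],[0,0,0.9,0,0,0,1],[0,0,0.9,0,0,0,1],[0,0,0.8,0,0,0,1],[0,0,0.6,0,0,0,1],[0,0,0.4,0,0,0,1],[0,0,0.2,0,0,0,1],[0,0,0,0,0,0,1],[0,0,0,0,0,0,0]]
  ]
}}

```text
clock: 16.75
position: [0.566, 0.3524, 0.1082]
tool_rot: [-3.142, -0.001, 0.427]
force: [0.5, 0.1, 0.4]
grip_width: 0.0729
finger_force: 0.0
```

Call:
{"name": "move_arm", "arguments": {
  "plan": [
    [[0,0,0,0,0,0,-0.1],[0,0,0,0,0,0,-0.2],[0,0,0,0,0,0,-0.25],[0,0,0,0,0,0,-0.3],[0,0,0,0,0,0,-0.4],[0,0,0,0,0,0,-1],[0,0,0,0,0,0,-1],[0,0,0,0,0,0,-1],[0,0,0,0,0,0,-1],[0,0,0,0,0,0,-1]]
  ],
  "grip_force": 25
}}

```text
clock: 17.75
position: [0.5657, 0.3524, 0.1077]
tool_rot: [-3.142, -0.0, 0.427]
force: [-0.1, 0.4, 2.1]
grip_width: 0.0278
finger_force: 24.5
```

Call:
{"name": "move_arm", "arguments": {
  "plan": [
    [[0,0,-0.2,0,0,0,-1],[0,0,-0.22,0,0,0,-1],[0,0,-0.2,0,0,0,-1],[0,0,0,0,0,0,-1],[-0.3,0,0,0,0,0,-1],[-0.4,0,0,0,0,0,-1],[-0.5,0,0,0,0,0,-1],[-0.6,0,0,0,0,0,-1],[-0.6,0,0,0,0,0,-1],[0,0,0,0,0,0,-1]]
  ]
}}

```text
clock: 18.75
position: [0.5203, 0.332, 0.1202]
tool_rot: [-3.141, 0.001, 0.427]
force: [0.3, 0.2, -0.3]
grip_width: 0.0279
finger_force: 24.7
```

```bash
python3 - <<'E'
from h import *
s=observe();print(s['clock'],s['position'],s['tool_rot'],s['force'],s['grip_width'])
f=grab_frame('scene')
c=blobs(f,(105,90,25),(135,255,255),(250,170,340,240),5);print([(cen(x),cv2.boundingRect(x)) for x in c])
cv2.imwrite('pics/g2.png',cv2.resize(f['color'][120:250,220:370],(690,598),interpolation=cv2.INTER_CUBIC)[:,:,::-1])
E
```

```text
18.75 [0.52032214 0.3319659  0.12015119] [-3.14108779e+00  1.09786051e-03  4.27449612e-01] [ 0.33676616  0.23022422 -0.27154986] 0.027931551901234905
[(array([287.34717785, 214.12673056]), (281, 205, 16, 17))]
```

View pics/g2.png

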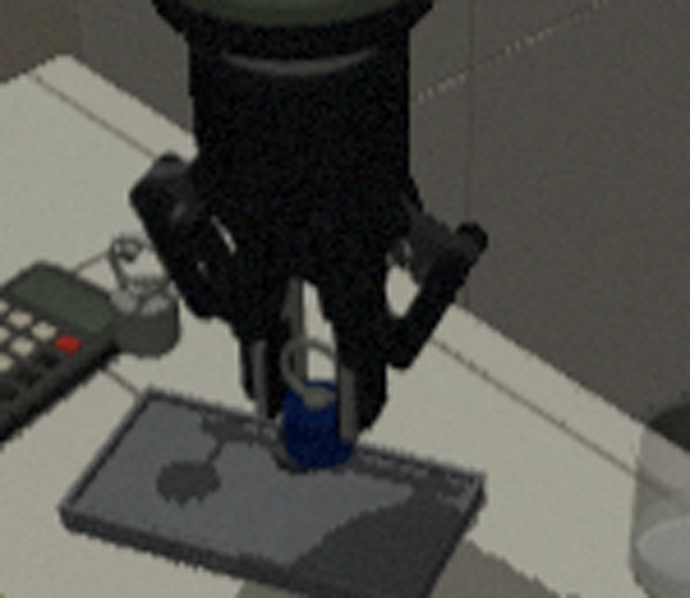

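The blue slug is held upright between the fingers, off its hook, at crop (318,425), and the bare slug is still hanging. Next I'll work out the slug's offset from the TCP.

```bash
python3 - <<'E'
from h import *
f=grab_frame('scene')
c=blobs(f,(105,90,25),(135,255,255),(250,170,340,240),5)[0];s=observe();t=s['position'];y=s['tool_rot'][2]
x,yy,w,h=cv2.boundingRect(c)
for z in(.112,.116,.120):
    d=plane(f,(x+w/2,yy+h/2),z)-t;print(z,d.round(4),'tool x,y',d[:2]@[np.cos(y),np.sin(y)],d[:2]@[np.sin(y),-np.cos(y)])
y0=.2505
for n,g in(('pan hover',(.621,.0215,.23)),):
    d=np.array(g)-t;print(n,d,'axes at yaw now',d[:2]@[np.cos(y),np.sin(y)],d[:2]@[np.sin(y),-np.cos(y)])
E
```

```text
0.112 [ 0.0005 -0.0018 -0.0083] tool x,y -0.00024915253986387674 0.0018152642906659104
0.116 [-0.0024 -0.0053 -0.0043] tool x,y -0.004393577370220912 0.0037987754787081286
0.12 [-0.0054 -0.0088 -0.0003] tool x,y -0.008538002200578093 0.005782286666750402
pan hover [ 0.09919961 -0.31117578  0.10971642] axes at yaw now -0.03880691006636268 0.3242914583338289
```

Call:
{"name": "move_arm", "arguments": {
  "plan": [
    [[-0.1,0.4,-0.6,0,0,0,-1],[-0.11,0.8,-0.7,0,0,0,-1],[-0.11,0.93,-0.7,0,0,0,-1],[-0.11,0.93,-0.7,0,0,0,-1],[-0.11,0.93,-0.7,0,0,0,-1],[-0.11,0.93,-0.7,0,0,0,-1],[-0.11,0.93,-0.7,0,0,0,-1],[-0.11,0.93,-0.7,0,0,0,-1],[-0.11,0.93,0,0,0,0,-1],[-0.11,0.93,0,0,0,0,-1]]
  ]
}}

```text
clock: 19.85
position: [0.5744, 0.1647, 0.2311]
tool_rot: [-3.142, -0.001, 0.427]
force: [-0.0, 0.7, -1.0]
grip_width: 0.0276
finger_force: 24.8
```

Call:
{"name": "move_arm", "arguments": {
  "plan": [
    [[-0.11,0.93,0,0,0,0,-1],[-0.11,0.93,0,0,0,0,-1],[-0.11,0.93,0,0,0,0,-1],[-0.11,0.93,0,0,0,0,-1],[-0.11,0.93,0,0,0,0,-1],[-0.11,0.93,0,0,0,0,-1],[-0.11,0.93,0,0,0,0,-1],[-0.05,0.6,0,0,0,0.5,-1],[0,0.3,0,0,0,0.6,-1],[0,0,0,0,0,0.59,-1]]
  ]
}}

```text
clock: 20.85
position: [0.6203, 0.0229, 0.2305]
tool_rot: [3.141, -0.0, 0.244]
force: [-0.2, 0.7, -1.9]
grip_width: 0.028
finger_force: 24.8
```

Call:
{"name": "move_arm", "arguments": {
  "plan": [
    [[0,0.06,0.7,0,0,0,-1],[0,0,0.9,0,0,0,-1],[0,0,0.9,0,0,0,-1],[0,0,0.9,0,0,0,-1],[0,0,0.9,0,0,0,-1],[0,0,0.8,0,0,0,-1],[0,0,0.7,0,0,0,-1],[0,0,0.6,0,0,0,-1],[0,0,0.5,0,0,0,-1],[0,0,0.2,0,0,0,-1]]
  ]
}}

```text
clock: 21.85
position: [0.6201, 0.0232, 0.0871]
tool_rot: [-3.142, 0.001, 0.251]
force: [0.5, 0.9, -0.5]
grip_width: 0.0277
finger_force: 24.8
```

Call:
{"name": "move_arm", "arguments": {
  "plan": [
    [[0,0,0.15,0,0,0,-1],[0,0,0.15,0,0,0,-1],[0,0,0.1,0,0,0,-1],[0,0,0.1,0,0,0,-1],[0,0,0.1,0,0,0,-1],[0,0,0.1,0,0,0,-1],[0,0,0.05,0,0,0,-1],[0,0,0.05,0,0,0,-1],[0,0,0,0,0,0,-1],[0,0,0,0,0,0,-1]]
  ]
}}

```text
clock: 22.85
position: [0.6203, 0.0231, 0.0721]
tool_rot: [3.142, 0.0, 0.25]
force: [-0.1, -0.1, -1.7]
grip_width: 0.0276
finger_force: 24.8
```

Call:
{"name": "move_arm", "arguments": {
  "plan": [
    [[0,0,0.05,0,0,0,-1],[0,0,0.05,0,0,0,-1],[0,0,0.05,0,0,0,-1],[0,0,0.05,0,0,0,-1],[0,0,0,0,0,0,-1],[0,0,0,0,0,0,-1],[0,0,0,0,0,0,-1],[0,0,0,0,0,0,-1],[0,0,0,0,0,0,-1],[0,0,0,0,0,0,-1]]
  ]
}}

```text
clock: 23.85
position: [0.6203, 0.0232, 0.0681]
tool_rot: [-3.142, 0.0, 0.25]
force: [-0.2, 1.1, -1.2]
grip_width: 0.0277
finger_force: 24.8
```

Call:
{"name": "move_arm", "arguments": {
  "plan": [
    [[0,0,0.05,0,0,0,-1],[0,0,0.05,0,0,0,-1],[0,0,0,0,0,0,-1],[0,0,0,0,0,0,-1],[0,0,0,0,0,0,-1],[0,0,0,0,0,0,-1],[0,0,0,0,0,0,-1],[0,0,0,0,0,0,-1],[0,0,0,0,0,0,-1],[0,0,0,0,0,0,-1]]
  ]
}}

```text
clock: 24.85
position: [0.6203, 0.0232, 0.0661]
tool_rot: [3.142, -0.0, 0.25]
force: [0.6, 0.6, 1.8]
grip_width: 0.0277
finger_force: 24.8
```

```bash
python3 - <<'E'
from h import *
s=observe();print(s['clock'],s['position'],s['force'])
f=grab_frame('scene');g=grab_frame('top')
cv2.imwrite('pics/p.png',cv2.resize(f['color'][210:360,390:550],(640,600),interpolation=cv2.INTER_CUBIC)[:,:,::-1])
E
```

```text
24.85 [0.62033863 0.02322804 0.06610616] [0.58502342 0.59588824 1.84074039]
```

View pics/p.png

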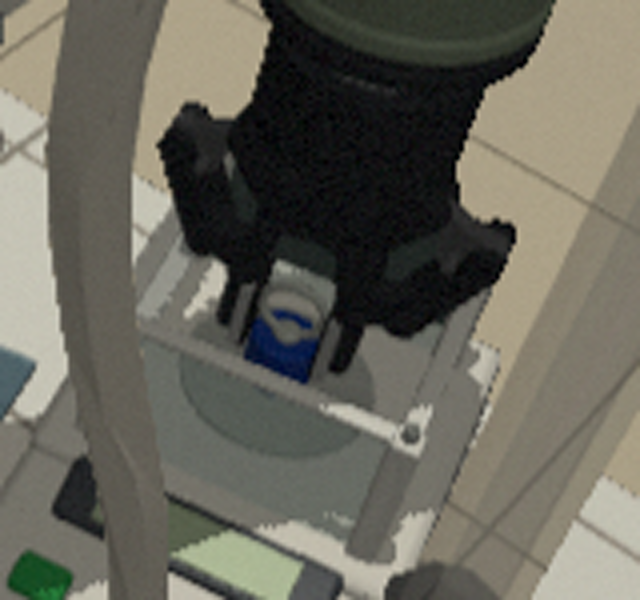

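The slug's foot meets the pan near its middle, at crop (280,378), and the force rose by about 3 N. I'll release it gently and rise.

Call:
{"name": "move_arm", "arguments": {
  "plan": [
    [[0,0,0,0,0,0,-0.25],[0,0,0,0,0,0,-0.15],[0,0,0,0,0,0,-0.05],[0,0,0,0,0,0,0.05],[0,0,0,0,0,0,0.1],[0,0,0,0,0,0,0.1],[0,0,0,0,0,0,0.1],[0,0,0,0,0,0,0.1],[0,0,0,0,0,0,0.1],[0,0,0,0,0,0,0.1]]
  ]
}}

```text
clock: 25.95
position: [0.6203, 0.0232, 0.0661]
tool_rot: [3.142, -0.0, 0.25]
force: [0.1, -0.3, -0.1]
grip_width: 0.0467
finger_force: 0.0
```

Call:
{"name": "move_arm", "arguments": {
  "plan": [
    [[0,0,-0.2,0,0,0,0.1],[0,0,-0.4,0,0,0,0.1],[0,0,-0.6,0,0,0,0.1],[0,0,-0.8,0,0,0,0.1],[0,0,-1,0,0,0,0.1],[0,0,-1,0,0,0,0.1],[0,0,-1,0,0,0,0.1],[0,0,-1,0,0,0,0.1],[0,0,-0.5,0,0,0,0.1],[0,0,0,0,0,0,0.1]]
  ]
}}

```text
clock: 26.95
position: [0.6209, 0.0232, 0.1978]
tool_rot: [3.142, -0.002, 0.251]
force: [0.8, -0.8, -0.5]
grip_width: 0.047
finger_force: 0.0
```

```bash
python3 - <<'E'
from h import *
s=observe();print(s['clock'],s['position'],s['tool_rot'],s['force'],s['grip_width'])
f=grab_frame('scene')
c=blobs(f,(105,90,25),(135,255,255),(420,240,520,340),5);print([(cen(x),cv2.boundingRect(x),plane(f,cen(x),.06)) for x in c])
cv2.imwrite('pics/p2.png',cv2.resize(f['color'][210:360,390:550],(640,600),interpolation=cv2.INTER_CUBIC)[:,:,::-1])
E
```

```text
26.95 [0.62086513 0.02319885 0.19783461] [ 3.14152900e+00 -2.33797554e-03  2.50519677e-01] [ 0.77790226 -0.77302943 -0.50376329] 0.04699632918305437
[(array([460.0617284, 297.9382716]), (451, 289, 19, 17), array([0.62387676, 0.02226301, 0.06      ])), (array([463.2, 289.3]), (458, 288, 11, 4), array([0.64337732, 0.02930911, 0.06      ]))]
```

View pics/p2.png

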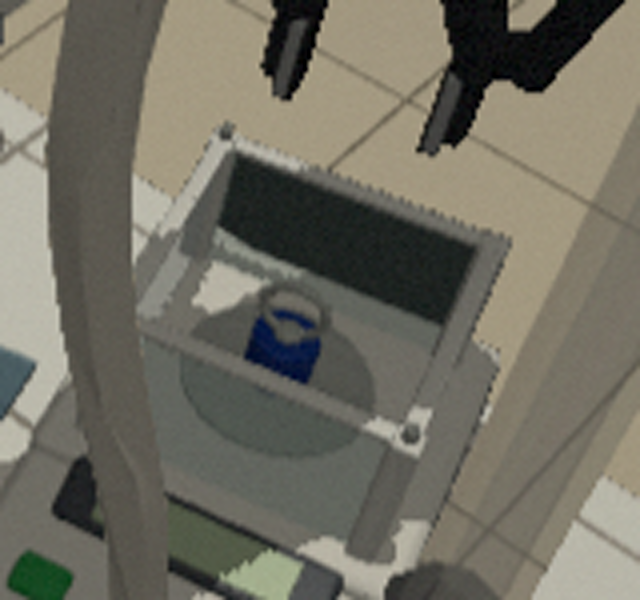

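The slug stands upright in the middle of the pan, at crop (285,345), measured at (0.624, 0.022). Now I'll fetch the cover.

Call:
{"name": "move_arm", "arguments": {
  "plan": [
    [[-0.22,-0.46,0,0,0,0,1],[-0.44,-0.92,0,0,0,0,1],[-0.44,-0.92,0,0,0,0,1],[-0.44,-0.92,0,0,0,0,1],[-0.44,-0.92,0,0,0,0,1],[-0.44,-0.92,0,0,0,0,1],[-0.44,-0.92,0,0,0,0,1],[-0.44,-0.92,0,0,0,0,1],[-0.44,-0.92,0,0,0,0,1],[-0.24,-0.47,0,0,0,0,1]]
  ]
}}

```text
clock: 28.0
position: [0.5004, 0.1657, 0.1953]
tool_rot: [-3.141, 0.002, 0.252]
force: [0.1, -0.3, 0.3]
grip_width: 0.0854
finger_force: 0.0
```

Call:
{"name": "move_arm", "arguments": {
  "plan": [
    [[0,0,0.8,0,0,0,1],[0,0,1,0,0,0,1],[0,0,1,0,0,0,1],[0,0,1,0,0,0,1],[0,0,1,0,0,0,1],[0,0,0.8,0,0,0,1],[0,0,0.6,0,0,0,1],[0,0,0.4,0,0,0,1],[0,0,0,0,0,0,1],[0,0,0,0,0,0,1]]
  ]
}}

```text
clock: 29.0
position: [0.5023, 0.164, 0.0644]
tool_rot: [3.142, -0.0, 0.25]
force: [-0.5, 0.7, -0.3]
grip_width: 0.0853
finger_force: 0.0
```

Call:
{"name": "move_arm", "arguments": {
  "plan": [
    [[0.03,0,0.6,0,0,0,1],[0,0,0.6,0,0,0,1],[0,0,0.5,0,0,0,1],[0,0,0.4,0,0,0,1],[0,0,0.3,0,0,0,1],[0,0,0.2,0,0,0,1],[0,0,0.12,0,0,0,1],[0,0,0,0,0,0,1],[0,0,0,0,0,0,1],[0,0,0,0,0,0,1]]
  ]
}}

```text
clock: 30.0
position: [0.5028, 0.1644, 0.0099]
tool_rot: [-3.142, -0.0, 0.25]
force: [-0.4, 0.5, 0.3]
grip_width: 0.0854
finger_force: 0.0
```

Call:
{"name": "move_arm", "arguments": {
  "plan": [
    [[0,0,0,0,0,0,-1],[0,0,0,0,0,0,-1],[0,0,0,0,0,0,-1],[0,0,0,0,0,0,-1],[0,0,0,0,0,0,-1],[0,0,0,0,0,0,-1],[0,0,0,0,0,0,-1],[0,0,0,0,0,0,-1],[0,0,0,0,0,0,-1],[0,0,0,0,0,0,-1]]
  ],
  "grip_force": 40
}}

```text
clock: 31.0
position: [0.5027, 0.1642, 0.0098]
tool_rot: [-3.142, -0.0, 0.25]
force: [-1.2, 0.6, 6.2]
grip_width: 0.0108
finger_force: 39.8
```

Call:
{"name": "move_arm", "arguments": {
  "plan": [
    [[0,0,-0.4,0,0,0,-1],[0,0,-0.8,0,0,0,-1],[0,0,-0.9,0,0,0,-1],[0,0,-0.9,0,0,0,-1],[0,0,-0.9,0,0,0,-1],[0,0,-0.9,0,0,0,-1],[0,0,-0.9,0,0,0,-1],[0,0,-0.9,0,0,0,-1],[0,0,-0.7,0,0,0,-1],[0,0,-0.3,0,0,0,-1]]
  ]
}}

```text
clock: 32.0
position: [0.5029, 0.1644, 0.1629]
tool_rot: [-3.141, -0.001, 0.25]
force: [0.0, 0.3, -2.7]
grip_width: 0.0115
finger_force: 39.1
```

Call:
{"name": "move_arm", "arguments": {
  "plan": [
    [[0.22,0.47,0,0,0,0,-1],[0.44,0.93,0,0,0,0,-1],[0.44,0.93,0,0,0,0,-1],[0.44,0.93,0,0,0,0,-1],[0.44,0.93,0,0,0,0,-1],[0.44,0.93,0,0,0,0,-1],[0.44,0.93,0,0,0,0,-1],[0.44,0.93,0,0,0,0,-1],[0.44,0.93,0,0,0,0,-1],[0.23,0.46,0,0,0,0,-1]]
  ]
}}

```text
clock: 33.0
position: [0.6216, 0.0193, 0.1608]
tool_rot: [3.141, 0.001, 0.248]
force: [-0.5, -0.4, -2.8]
grip_width: 0.0108
finger_force: 39.1
```

Call:
{"name": "move_arm", "arguments": {
  "plan": [
    [[0,0,0.2,0,0,0,-1],[0,0,0.2,0,0,0,-1],[0,0,0.2,0,0,0,-1],[0,0,0.1,0,0,0,-1],[0,0,0.1,0,0,0,-1],[0,0,0,0,0,0,-1],[0,0,0,0,0,0,-1],[0,0,0,0,0,0,-1],[0,0,0,0,0,0,-1],[0,0,0,0,0,0,-1]]
  ]
}}

```text
clock: 34.0
position: [0.6211, 0.0217, 0.1458]
tool_rot: [3.142, -0.0, 0.25]
force: [-0.3, 0.2, -1.3]
grip_width: 0.0109
finger_force: 39.2
```

Call:
{"name": "move_arm", "arguments": {
  "plan": [
    [[0,0,0.25,0,0,0,-1],[0,0,0.2,0,0,0,-1],[0,0,0.15,0,0,0,-1],[0,0,0.15,0,0,0,-1],[0,0,0.1,0,0,0,-1],[0,0,0.1,0,0,0,-1],[0,0,0.1,0,0,0,-1],[0,0,0.1,0,0,0,-1],[0,0,0,0,0,0,-1],[0,0,0,0,0,0,-1]]
  ]
}}

```text
clock: 35.0
position: [0.6211, 0.0217, 0.1228]
tool_rot: [3.142, -0.0, 0.25]
force: [-1.1, -0.4, -2.4]
grip_width: 0.0115
finger_force: 39.2
```

Free so far: the force is just the plate's weight. I'll go the last millimetre, check, and release.

Call:
{"name": "move_arm", "arguments": {
  "plan": [
    [[0,0,0.04,0,0,0,-1],[0,0,0.03,0,0,0,-1],[0,0,0,0,0,0,-1],[0,0,0,0,0,0,-1],[0,0,0,0,0,0,1],[0,0,0,0,0,0,1],[0,0,0,0,0,0,1],[0,0,0,0,0,0,1],[0,0,0,0,0,0,1],[0,0,0,0,0,0,1]]
  ]
}}

```text
clock: 36.0
position: [0.6211, 0.0218, 0.1213]
tool_rot: [3.142, 0.0, 0.25]
force: [0.8, -0.3, 0.1]
grip_width: 0.0855
finger_force: 0.0
```

Call:
{"name": "move_arm", "arguments": {
  "plan": [
    [[0,0,-0.5,0,0,0,1],[0,0,-0.9,0,0,0,1],[0,0,-0.9,0,0,0,1],[0,0,-0.9,0,0,0,1],[0,0,-0.8,0,0,0,1],[0,0,-0.5,0,0,0,1],[0,0,0,0,0,0,-1],[0,0,0,0,0,0,-1],[0,0,0,0,0,0,-1],[0,0,0,0,0,0,-1]]
  ]
}}

```text
clock: 37.0
position: [0.6209, 0.0218, 0.2107]
tool_rot: [-3.142, 0.001, 0.25]
force: [-0.5, 0.3, -0.1]
grip_width: 0.028
finger_force: 0.0
```

```bash
python3 - <<'E'
from h import *
np.set_printoptions(precision=4,suppress=True)
s=observe();print(s['clock'],s['position'],s['tool_rot'],s['force'],s['grip_width'])
f=grab_frame('scene')
c=blobs(f,(0,0,0),(179,255,45),(450,250,490,295))[0];print('handle was 469.0 273.2 a293:',cen(c),cv2.contourArea(c))
q=blobs(f,(80,35,40),(115,255,220),(410,230,530,330),10,7)[0];print(cen(q),cv2.contourArea(q),'was 470.1 280.6 5552',cv2.approxPolyDP(cv2.convexHull(q),8,True)[:,0].tolist())
k=blobs(f,(45,100,40),(80,255,255),(370,330,430,380))[0];t=s['position']
K=plane(f,cen(k),.041);g=np.array([.621,.0216])+R.from_euler('z',.25).as_matrix()[:2,:2]@[-.134,.045];print('key cam',K,'geom',g)
d=g-t[:2];y=s['tool_rot'][2];print('tool x,y',d@[np.cos(y),np.sin(y)],d@[np.sin(y),-np.cos(y)])
E
```

```text
37.0 [0.6209 0.0218 0.2107] [-3.1416  0.001   0.2504] [-0.4867  0.3121 -0.052 ] 0.027954202075402463
handle was 469.0 273.2 a293: [468.7111 272.9503] 281.5
[469.9092 280.2518] 5533.5 was 470.1 280.6 5552 [[442, 236], [523, 267], [496, 327], [425, 295], [423, 267]]
key cam [0.4777 0.0284 0.041 ] geom [0.48  0.032]
tool x,y -0.13388425513941513 -0.044836172158873325
```

The cover is seated: handle and corners are within a pixel of the starting view. Now I'll move to the key with the fingers shut.

Call:
{"name": "move_arm", "arguments": {
  "plan": [
    [[-0.4,-0.13,0,0,0,0,-1],[-0.84,-0.275,0,0,0,0,-1],[-0.84,-0.275,0,0,0,0,-1],[-0.84,-0.275,0,0,0,0,-1],[-0.84,-0.275,0,0,0,0,-1],[-0.84,-0.275,0,0,0,0,-1],[-0.84,-0.275,0,0,0,0,-1],[-0.84,-0.275,0,0,0,0,-1],[-0.42,-0.145,0,0,0,0,-1],[0,0,0,0,0,0,-1]]
  ]
}}

```text
clock: 38.05
position: [0.4795, 0.0315, 0.2114]
tool_rot: [-3.141, 0.0, 0.251]
force: [0.2, -0.4, 0.3]
grip_width: -0.0001
finger_force: 0.0
```

Call:
{"name": "move_arm", "arguments": {
  "plan": [
    [[0,0,0.8,0,0,0,-1],[0,0,1,0,0,0,-1],[0,0,1,0,0,0,-1],[0,0,1,0,0,0,-1],[0,0,1,0,0,0,-1],[0,0,1,0,0,0,-1],[0,0,0.9,0,0,0,-1],[0,0,0.7,0,0,0,-1],[0,0,0.4,0,0,0,-1],[0,0,0.2,0,0,0,-1]]
  ]
}}

```text
clock: 39.05
position: [0.4807, 0.0309, 0.0507]
tool_rot: [3.141, 0.0, 0.25]
force: [-0.3, -0.8, 0.1]
grip_width: -0.0003
finger_force: 0.0
```

Call:
{"name": "move_arm", "arguments": {
  "plan": [
    [[0,0,0.15,0,0,0,-1],[0,0,0.15,0,0,0,-1],[0,0,0.1,0,0,0,-1],[0,0,0.1,0,0,0,-1],[0,0,0.05,0,0,0,-1],[0,0,0.05,0,0,0,-1],[0,0,0.03,0,0,0,-1],[0,0,0,0,0,0,-1],[0,0,0,0,0,0,-1],[0,0,0,0,0,0,-1]]
  ]
}}

```text
clock: 40.05
position: [0.4805, 0.0312, 0.0388]
tool_rot: [-3.142, -0.0, 0.25]
force: [0.6, 0.3, 2.7]
grip_width: -0.0
finger_force: 1.5
```

Call:
{"name": "move_arm", "arguments": {
  "plan": [
    [[0,0,0.03,0,0,0,-1],[0,0,0.03,0,0,0,-1],[0,0,0.03,0,0,0,-1],[0,0,0,0,0,0,-1],[0,0,0,0,0,0,-1],[0,0,0,0,0,0,-1],[0,0,0,0,0,0,-1],[0,0,0,0,0,0,-1],[0,0,0,0,0,0,-1],[0,0,0,0,0,0,-1]]
  ]
}}

```text
clock: 41.05
position: [0.4805, 0.0312, 0.037]
tool_rot: [-3.141, -0.0, 0.25]
force: [0.3, 2.5, 7.7]
grip_width: 0.0
finger_force: 4.0
```

Call:
{"name": "move_arm", "arguments": {
  "plan": [
    [[0,0,0.03,0,0,0,-1],[0,0,0,0,0,0,-1],[0,0,0,0,0,0,-1],[0,0,0,0,0,0,-1],[0,0,0,0,0,0,-1],[0,0,0,0,0,0,-1],[0,0,0,0,0,0,-1],[0,0,0,0,0,0,-1],[0,0,0,0,0,0,-1],[0,0,0,0,0,0,-1]]
  ]
}}

```text
clock: 42.05
position: [0.4806, 0.0312, 0.0368]
tool_rot: [-3.141, -0.001, 0.25]
force: [-2.7, 1.4, 20.3]
grip_width: -0.0003
finger_force: 10.2
```

Call:
{"name": "move_arm", "arguments": {
  "plan": [
    [[0,0,-0.2,0,0,0,-1],[0,0,-0.4,0,0,0,-1],[0,0,-0.8,0,0,0,-1],[0,0,-1,0,0,0,-1],[0,0,-1,0,0,0,-1],[0,0,-1,0,0,0,-1],[0,0,-1,0,0,0,-1],[0,0,-0.6,0,0,0,-1],[0,0,0,0,0,0,-1],[0,0,0,0,0,0,-1]]
  ]
}}

```text
clock: 43.05
position: [0.4802, 0.0314, 0.156]
tool_rot: [-3.141, 0.0, 0.251]
force: [-0.1, 0.5, 0.2]
grip_width: 0.0
finger_force: 0.0
```

```bash
python3 - <<'E'
from h import *
s=observe();print(s['clock'],s['position'],s['force'])
f=grab_frame('scene')
c=blobs(f,(0,0,0),(179,255,45),(450,250,490,295));print('handle',[cen(x) for x in c])
k=blobs(f,(45,100,40),(80,255,255),(370,330,430,380));print('key was 399.4 354.7',[cen(x) for x in k])
E
```

```text
43.05 [0.48018133 0.03140494 0.15600563] [-0.10056767  0.46676018  0.15063931]
handle [array([460.8191135 , 274.01844735])]
key was 399.4 354.7 [array([399.39837398, 354.66260163])]
```

```bash
python3 -c "
from workcell import job_done;print(job_done())"
```

```text
the job is handed in; nothing more can be done
None
```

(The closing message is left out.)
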